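# Stow the tamper and prove the case lid's catch

## Task

Put the coffee tamper (steel foot, black handle) upright on the black rubber mat in the empty bay of the blue accessory case, let go of it, then shut the case's lid and press it down hard until its catch snaps and the lid is flush. Then check the catch: with the lid shut, tug the red sprung handle on the lid upward so that it clearly rises past half of its travel, and hold it there a moment; if the lid comes up instead, press it home harder and tug again until it holds. Finish with the lid flush and let go, the tamper upright on the mat, and everything else left standing where it was.

Things in the scene. Friction and masses are not known exactly. Their poses are not given: they have to be found in the camera images.
- case: blue open-topped case, 200 (x) by 240 (y) by 110 mm high, walls and floor 5 mm, fixed; origin: centre of its underside, z up, front towards its own -x, the lid's hinge along the top of its +x wall. A divider at y = 0, 5 mm thick and 60 mm high, makes two bays, 190 by 112 mm, centred at y = +59 and -59 mm: the tin stands in one, the rubber mat lies in the other
- mat_top (a point): centre of the top face of the black rubber mat, 84 mm (along the case's x) by 92 by 3 mm, fixed on the floor of the empty bay, 8 mm above the counter; axes as the case's
- tamper_mid (a point): coffee tamper, 350 g, standing upright on the counter at the start, 96 mm high: the point is on its axis half-way up (48 mm above its underside), z up along the axis. Steel foot 58 mm across and 22 mm high, thin neck 18 mm across, black cylindrical handle 35 mm across from 44 to 96 mm above the underside
- lid (a joint): angle of the case's blue lid (rad): 0 flush, 1.57 upright, stop at 1.85. It starts at 1.35 to 1.7. It stays put above about 1.3; below about 1.1 it sinks shut by itself in 1 to 3 s and rests on its catch 0.06 to 0.07 open (front edge 13 mm proud). Pushing down at the handle with 9 to 15 N snaps the catch in; caught, it rests below 0.01, gives up to 0.02 when tugged, and a pull of over 11 to 17 N frees it
- lid_hinge (a point): middle of the lid's hinge line, 110 mm above the counter; turns with the lid: y along the hinge, -x along the lid to its front edge, z out of its top face (up when shut). The lid is a 200 g plate, 240 mm (y) by 204 mm (x from -202 to +2 mm) by 8 mm (z 0 to 8 mm), with a 30 mm wide brass catch tongue 23 mm deep under the middle of its front edge
- lid_front (a point): middle of the lid's front edge, at its top face: 200 mm from the hinge line; axes as lid_hinge
- handle_grip (a point): centre of the red grip bar on the lid, round, 16 mm across, 108 mm long (y); 165 mm from the hinge line, 38 mm above the lid's top face when down. Two 10 mm posts, 45 mm either side of the centre, run in bosses 20 mm across and 12 mm high; between them 70 mm is free, 30 mm high, below the bar. Axes as lid_hinge
- handle (a joint): how far the red grip bar has been pulled out of the lid in its guides (m), along the lid's own z: 0 down (rigid stop), 0.010 fully out; spring-loaded: about 0.6 N at 0, 3.6 N at 0.005, 6.6 N at 0.010
- tin_mid (a point): green tin with a brass cap, 72 mm across, 65 mm high, standing in the case's other bay; the point is on its axis half-way up; leave alone
- pitcher_mid (a point): steel milk pitcher, 76 mm across with a side handle (toward its own +y, about 40 mm out), 115 mm high, standing; point on its axis half-way up; leave alone
- syrup_mid (a point): amber syrup bottle, 64 mm across, 200 mm high, standing; point on its axis half-way up; leave alone
- cup_mid (a point): white coffee cup, 76 mm across, 70 mm high, standing; point on its axis half-way up; leave alone
- glass_mid (a point): clear glass, 60 mm across, 85 mm high, standing near the case; point on its axis half-way up; leave alone
- jar_mid (a point): glass jar with a steel cap, 72 mm across, 100 mm high, standing; point on its axis half-way up; leave alone
- spoon_grip (a point): steel spoon 160 mm long lying on the counter; point on its handle; leave alone
- tamper: the tamper itself; origin at the centre of its underside

How it is judged:
On the way, in this order (a step that is already met when the one before it is completed fails the run):
1. the tamper stands on the mat in the case, released, with the lid still open (horizontal distance between tamper_mid and mat_top below 0.025 m and angle between tamper_mid's own z axis and vertical below 0.15 rad and z of tamper_mid in the frame of mat_top below 0.056 m and contact force between the fingers and tamper below 0.1 N and value of joint lid above 0.3 rad), for 0.2 s.
2. the lid is pressed shut and flush (value of joint lid below 0.02 rad), for 0.2 s.
3. the sprung handle is tugged up past half its travel while the catch holds the lid shut (value of joint handle above 0.005 m and value of joint lid below 0.04 rad), for 0.3 s.
At the end, for the whole second after the job is handed in: lid shut to under 0.02 rad, its handle down (under 2 mm), the tamper standing on the mat (axis within 25 mm of the mat's centre, tilt under 0.15 rad) (horizontal distance between tamper_mid and mat_top below 0.025 m and angle between tamper_mid's own z axis and vertical below 0.15 rad and z of tamper_mid in the frame of mat_top below 0.056 m and value of joint lid below 0.02 rad and value of joint handle below 0.002 m); the robot touches nothing.
It fails at once if any other thing is pushed more than 30 mm (distance of any of tin_mid, pitcher_mid, syrup_mid, cup_mid, glass_mid, jar_mid, spoon_grip from where it was at the start of the episode above 0.03 m).
It fails at once if a standing thing is tipped over (angle between any of tin_mid, pitcher_mid, syrup_mid, cup_mid, glass_mid, jar_mid's own z axis and vertical above 0.4 rad).
It also fails if it takes over 72 s, if anything falls off the work surface, if the arm or the gripper's body presses on something with over 40 N, if the wrist force passes 120 N, or if a joint passes its speed limit or range.

## Robot

A 6-joint arm with a two-finger parallel gripper is mounted at the origin on the work surface. World frame = base frame: x ahead of the robot, y to its left, z up, the work surface at z = 0. Lengths are in m, angles in rad, forces in N, time in s.
With the tool pointing down it reaches from about 0.25 to 0.725 m from the base axis. Payload 9.7 kg.
Tool frame: the origin (TCP) lies between the finger pads; the fingertips stand 19 mm ahead of it and the grasp point (between the pads) is the TCP; z points along the fingers, y is the line along which they close (so a half turn about z gives the same grasp; the last joint's range is limited). The gripper opens to 85 mm and grips with 20 to 120 N. Pads are 22 mm wide; open, the fingers measure 114 mm over their backs; the gripper's body (76 mm by 85 mm) begins 54 mm behind the grasp point. The pads swing forward as they close: fully open they stand 13 mm farther back than shut.
Start: joints at [-1.164, 0.087, 0.176, 1.66, 0, 1.571], TCP at [0.218, -0.505, 0.25] pointing down, gripper open.
Joint ranges: [-3.13, 3.13], [-0.85, 1.81], [-1.15, 1.24], [-2.2, 2.28], [-1.44, 1.52], [-3.14, 3.14]. Speed limits (rad/s): [2.22, 2.22, 2.57, 3.14, 3.14, 3.14].

## Interface

Orientations are given as a unit quaternion [w, x, y, z].
In Python, from bench import manip gives the robot as it stands.
- The arm moves only by the tool drive_tool, never from a script. Its argument "steps" is a list of rows, each a list of 3 entries, a list of its own where there are three numbers: the shift along the tool's x, y, z in units of 25 mm (1.0 is 25 mm), then the turn about the tool's z in units of 6 degrees (1.0 is 6 degrees), then the opening, from 0 (shut) to 1 (fully open). In form: [[[dx, dy, dz], yaw, fingers], ...]. A call has 1 to 8 rows; each row is the pose to reach, as a shift and turn from the pose commanded when the call began, along the tool's axes at that moment; what a row does not reach only later rows make up. A row lasts 1/12 s, in which the tool goes at most 41.7 mm and 7.16 degrees, less where a joint would pass 70% of its speed; a pose out of reach is approached as far as the arm can. A call with a gripper value outside its range is refused whole. The fingers move at their own pace and stop on an object; "newtons" is the grip in N (left out, the last holds). Time passes only in rows, so rows that repeat a pose let the fingers close. It gives the time, the measured TCP pose, the force, the opening and the grip force at its end, in the units of the state.
- manip.observe(): the state, without advancing time (a new reading comes with each control period).
- manip.read_camera(name): name is "scene" or "top"; returns the picture (420x560x3 uint8, blue, green, red); there is no depth.
- manip.camera_params(name): a dict with "camera_matrix" (3x3 intrinsics, pixels), "D" ([k1, k2, p1, p2, k3] as OpenCV has them; the pictures are not rectified), "camera_from_world" (4x4, takes a point from world to camera coordinates). Camera axes: x right, y down, z forward; pixel columns grow to the right and rows downward; lengths in m; the calibration is good to about 2 mm. A picture is of the moment at which its call begins. camera_params takes no time and is no camera call.
- manip.job_done(): hands the job in; it is judged then, once.
The state is a dict: "time_s": time; "joint_pos": joint angles; "qvel": joint speeds; "joint_efforts": joint torques, N m; "eef_pos": TCP position; "eef_rot": TCP orientation; "contact_force": force on the tool from outside, world axes, zero at the start; "moment": the same for the moment, N m; "gripper_width": finger opening in m; "gripper_force": force on a finger pad.
Only numpy, scipy, OpenCV 4.12 (cv2) and the standard library are available. Lean on these libraries where they do the work, as an engineer would, in place of code of your own. Each camera call takes 0.05 s, during which the arm holds its last target. There are 200 camera calls.

## Working session

There is one attempt and no reset: what is moved stays moved. The work goes in short steps, Python scripts to look and compute and a tool call to move; the robot and the scene stay as the last step left them, time stands still between calls to the robot, and variables do not carry over. Pictures are saved under pics/ and viewed, at most 10 in all, crops included, and the job is handed in when it is done.

Besides the shell and the picture viewer there is one more tool, called after "Emit:" as name(argument=value, ...), one argument or row to a line, values as JSON. drive_tool: Moves the arm, as the interface text tells. Its arguments: {"type":"object","properties":{"steps":{"type":"array","items":{"type":"array"}},"newtons":{"type":"number"}},"required":["steps"]}

```bash
mkdir -p pics
cat > h.py <<'E'
import numpy as np,cv2
from bench import manip
def ray(cam,uv):
    p=manip.camera_params(cam);K=np.array(p["camera_matrix"]);D=np.array(p["D"]);T=np.array(p["camera_from_world"])
    n=cv2.undistortPoints(np.array([[uv]],float),K,D)[0,0]
    R=T[:3,:3];c=-R.T@T[:3,3];return c,R.T@np.array([n[0],n[1],1])
def at_z(cam,uv,z):
    c,d=ray(cam,uv);return c+d*(z-c[2])/d[2]
def proj(cam,P):
    p=manip.camera_params(cam);T=np.array(p["camera_from_world"])
    return cv2.projectPoints(np.array(P,float).reshape(-1,1,3),cv2.Rodrigues(T[:3,:3])[0],T[:3,3],np.array(p["camera_matrix"]),np.array(p["D"]))[0][:,0]
E
python3 - <<'E'
from h import *
for c in("scene","top"):
    im=manip.read_camera(c);cv2.imwrite(f"pics/{c}0_raw.png",im);cv2.imwrite(f"pics/{c}0.png",cv2.resize(im,(800,600),interpolation=cv2.INTER_CUBIC))
    T=np.array(manip.camera_params(c)["camera_from_world"]);print(c,(-T[:3,:3].T@T[:3,3]).round(3))
print(manip.observe())
E
```

```text
scene [ 0.949 -0.423  0.87 ]
top [ 0.364 -0.036  1.499]
{'time_s': 0.1, 'joint_pos': array([-1.16399150e+00,  8.73631238e-02,  1.75237647e-01,  1.65980405e+00,
       -1.99264686e-05,  1.57081672e+00]), 'qvel': array([-1.70721910e-03, -2.34674104e-03,  2.80827873e-03, -8.20473109e-04,
        5.20171114e-05,  3.08195356e-05]), 'joint_efforts': array([ 1.43240602e-03, -5.21562123e+01,  4.65652657e+01,  1.59778056e-02,
        5.64730999e-05, -4.37602765e-06]), 'eef_pos': array([ 0.21754609, -0.50495084,  0.24968948]), 'eef_rot': array([-5.52905528e-04,  9.79386853e-01,  2.01992752e-01, -1.24218221e-04]), 'contact_force': array([-0.11119635,  0.4263381 , -0.37335968]), 'moment': array([-0.05801428, -0.02778955, -0.02115789]), 'gripper_force': 0.0, 'gripper_width': 0.08522381050752535}
```

View pics/scene0.png

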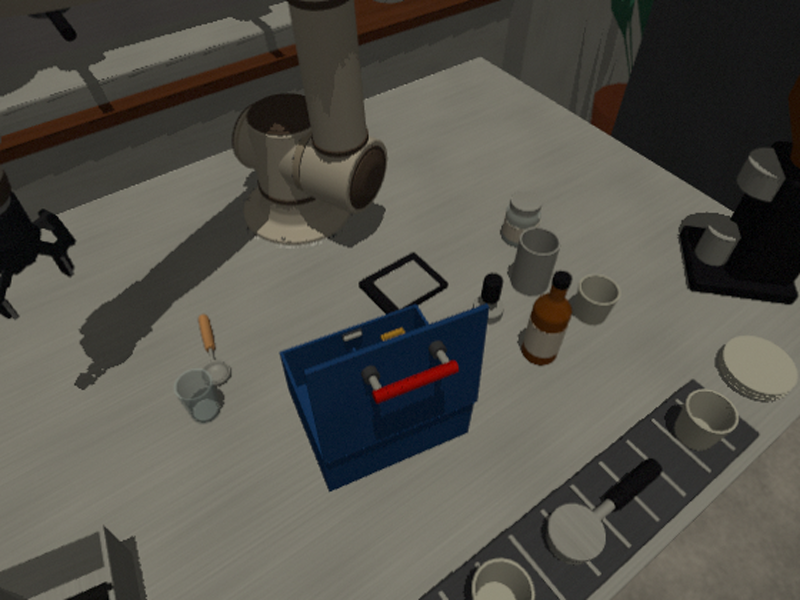

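View pics/top0.png

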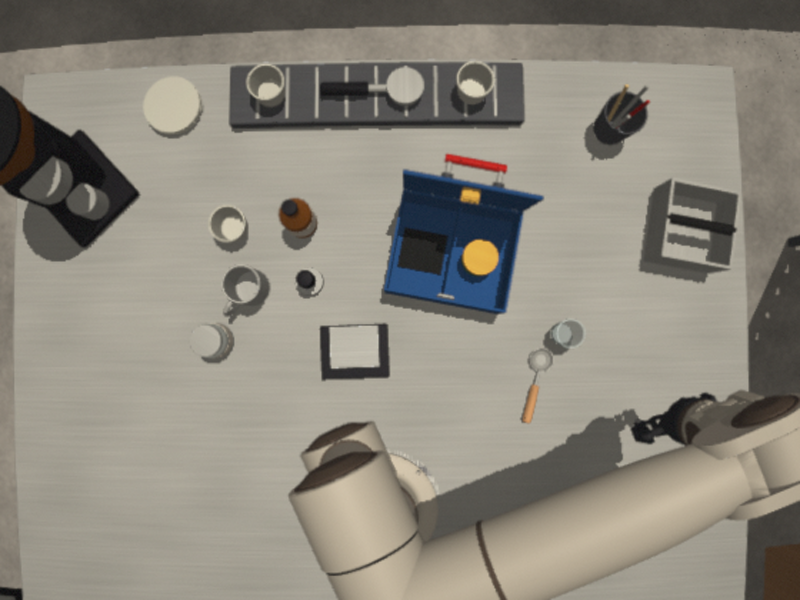

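The scene picture shows the case with its lid up and the tamper at about (490,300), beside the syrup bottle. In the top picture the tamper is at (310,282), the mat at (423,251) and the tin at (480,257). I'll enlarge that part.

Run:
```python
from h import *
im=cv2.imread("pics/top0_raw.png")[100:230,190:390]
im=cv2.convertScaleAbs(im,alpha=1.5,beta=10)
cv2.imwrite("pics/topc.png",cv2.resize(im,None,fx=4,fy=4,interpolation=cv2.INTER_CUBIC))
```

```text
(no output)
```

View pics/topc.png

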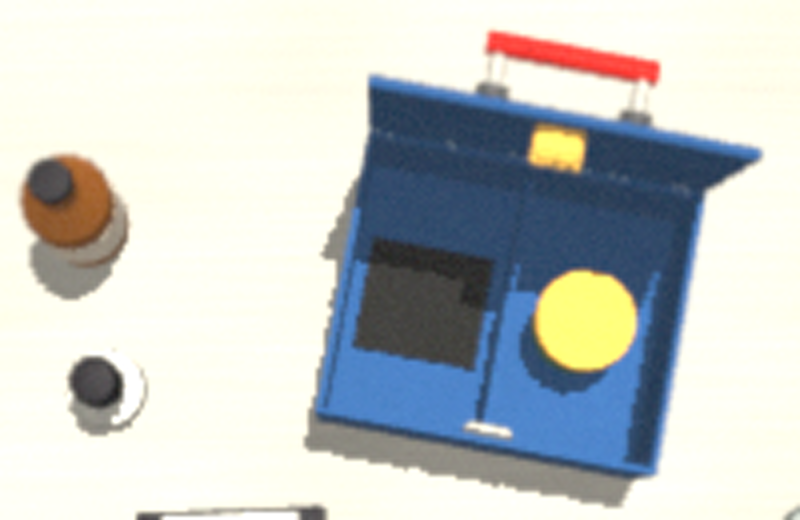

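The mat's corners are near (374,238), (492,260), (472,370) and (354,346) in the crop. The case's front top corners are (318,412) and (655,472), and the tamper's handle top is (97,382).

```bash
cat >> h.py <<'E'
def c0(x,y): return (190+(x+.5)/4-.5,100+(y+.5)/4-.5)
E
python3 - <<'E'
from h import *
Z=lambda x,y,z:at_z("top",c0(x,y),z)
m=np.array([Z(*p,.008) for p in((374,238),(492,260),(472,370),(354,346))]);print(m.round(3),m.mean(0).round(4))
print("front",Z(318,412,.11).round(4),Z(655,472,.11).round(4))
print("hinge",Z(372,132,.11).round(4),Z(700,192,.11).round(4))
print("tamper",Z(97,382,.096).round(4), "foot", Z(110,391,.022).round(4))
f=(Z(318,412,.11)+Z(655,472,.11))/2; d=Z(318,412,.11)-Z(655,472,.11); yaw=np.arctan2(-d[0],d[1]);print("len",np.linalg.norm(d),"yaw",np.degrees(yaw))
c,s=np.cos(yaw),np.sin(yaw);ex=np.array([c,s,0]);ey=np.array([-s,c,0])
org=f+ex*.1;print("case",org, "mat in case",(m.mean(0)-org)@ex,(m.mean(0)-org)@ey)
print("syrup",Z(50,181,.2).round(3),"tin",Z(585,320,.07).round(3))
for th in(1.35,1.5,1.6,1.7):
    H=f+ex*.2; a=-ex*np.cos(th)+np.array([0,0,np.sin(th)]);n=ex*np.sin(th)+np.array([0,0,np.cos(th)])
    q=[H+a*.165+n*.038+ey*.054*k for k in(1,-1)]+[H+a*.2+n*.008+ey*.12*k for k in(1,-1)]
    print(th,((proj("top",q)-[189.6,99.6])*4).round(0).tolist(),q[0].round(3))
E
```

```text
[[ 0.583 -0.053  0.008]
 [ 0.565 -0.141  0.008]
 [ 0.483 -0.125  0.008]
 [ 0.502 -0.038  0.008]] [ 0.5333 -0.0891  0.008 ]
front [ 0.4473 -0.0122  0.11  ] [ 0.4035 -0.2442  0.11  ]
hinge [ 0.6419 -0.0516  0.11  ] [ 0.5982 -0.2796  0.11  ]
tamper [0.4708 0.1419 0.096 ] foot [0.4697 0.1418 0.022 ]
len 0.23604799923510467 yaw -10.69764396076797
case [ 0.52370257 -0.14677002  0.11      ] mat in case -0.0012581659645997086 0.0584656243255133
syrup [0.594 0.159 0.2  ] tin [ 0.513 -0.202  0.07 ]
1.35 [[474.0, 91.0], [648.0, 123.0], [358.0, 122.0], [752.0, 193.0]] [ 0.633 -0.112  0.279]
1.5 [[481.0, 52.0], [654.0, 84.0], [366.0, 72.0], [761.0, 144.0]] [ 0.658 -0.117  0.277]
1.6 [[485.0, 28.0], [657.0, 59.0], [372.0, 40.0], [766.0, 112.0]] [ 0.674 -0.12   0.274]
1.7 [[489.0, 5.0], [660.0, 36.0], [378.0, 9.0], [770.0, 81.0]] [ 0.69  -0.123  0.269]
```

```bash
cat >> h.py <<'E'
from scipy.spatial.transform import Rotation as Ro
def go(p,yang=None):
    "units to go to world p with tool y at world angle yang (deg), tool vertical"
    o=manip.observe();q=o["eef_rot"];R=Ro.from_quat([q[1],q[2],q[3],q[0]]).as_matrix()
    cur=np.degrees(np.arctan2(R[1,1],R[0,1]));yaw=0 if yang is None else -((yang-cur+180)%360-180)/6
    print("d",(R.T@(np.array(p)-o["eef_pos"])/.025).round(2),"yaw",round(yaw,2),"ang",cur.round(1),"t",o["time_s"])
E
python3 - <<'E'
from h import *
go([.47,.142,.25],-10.7)
E
```

```text
d [ 1.951e+01 -1.977e+01  1.000e-02] yaw -9.33 ang -66.7 t 0.1
```

Emit:
drive_tool(
  steps=[
    [[1.2,-1.2,0],-1,1],
    [[2.4,-2.4,0],-2,1],
    [[3.6,-3.6,0],-3,1],
    [[4.8,-4.8,0],-4,1],
    [[6,-6,0],-5,1],
    [[7.2,-7.2,0],-6,1],
    [[8.4,-8.4,0],-7,1],
    [[9.3,-9.3,0],-8,1],
  ],
)

```text
time_s: 0.77
eef_pos: [0.3392, -0.1974, 0.2502]
eef_rot: [0.0, 0.811, 0.585, 0.0]
contact_force: [0.7, 0.2, 0.0]
gripper_width: 0.0853
gripper_force: 0.0
```

```bash
python3 -c "
from h import *
go([.47,.142,.25],-10.7)"
```

```text
d [1.453e+01 6.800e-01 1.000e-02] yaw -1.28 ang -18.4 t 0.7667
```

Emit:
drive_tool(
  steps=[
    [[1.5,0.1,0],-1,1],
    [[3,0.2,0],-1.3,1],
    [[4.5,0.3,0],-1.3,1],
    [[6,0.3,0],-1.3,1],
    [[7.5,0.4,0],-1.3,1],
    [[9,0.4,0],-1.3,1],
    [[10.5,0.5,0],-1.3,1],
    [[12,0.6,0],-1.3,1],
  ],
)

```text
time_s: 1.43
eef_pos: [0.4496, 0.0818, 0.2502]
eef_rot: [0.0, 0.771, 0.637, -0.0]
contact_force: [0.1, -0.8, 0.6]
gripper_width: 0.0855
gripper_force: 0.0
```

Emit:
drive_tool(
  steps=[
    [[0,0,0],0,1],
    [[0,0,0],0,1],
  ],
)

```text
time_s: 1.6
eef_pos: [0.4495, 0.0813, 0.2495]
eef_rot: [-0.0, 0.77, 0.638, -0.001]
contact_force: [-0.6, 0.5, -0.1]
gripper_width: 0.0856
gripper_force: 0.0
```

```bash
python3 -c "
from h import *
go([.47,.142,.15],-10.7)"
```

```text
d [2.54 0.36 3.98] yaw 0.0 ang -10.7 t 1.6
```

Emit:
drive_tool(
  steps=[
    [[1.2,0.2,1],0,1],
    [[2.54,0.36,2.2],0,1],
    [[2.54,0.36,3.4],0,1],
    [[2.54,0.36,4],0,1],
    [[2.54,0.36,4],0,1],
  ],
)

```text
time_s: 2.02
eef_pos: [0.4684, 0.1392, 0.1464]
eef_rot: [-0.001, 0.771, 0.637, -0.003]
contact_force: [-0.6, -0.3, -0.6]
gripper_width: 0.0854
gripper_force: 0.0
```

Run:
```python
from h import *
a=manip.read_camera("top")[130:240,160:300];b=manip.read_camera("scene")[150:270,270:430]
f=lambda i:cv2.convertScaleAbs(cv2.resize(i,(400,300),interpolation=cv2.INTER_CUBIC),alpha=1.5,beta=10)
cv2.imwrite("pics/g.png",np.hstack([f(a),f(b)]));go([.47,.142,.075],-10.7)
```

```text
d [ 0.1  -0.02  3.03] yaw -0.04 ang -11.0 t 2.1167
```

View pics/g.png

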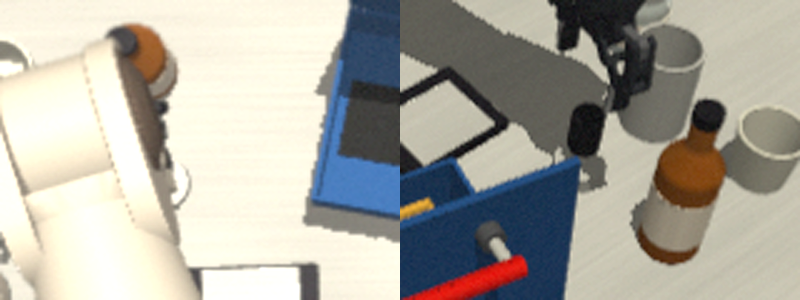

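The scene crop shows the fingers at about (570,20) and (625,90), with the tamper handle's top at (590,105). I'll check that with projections.

Run:
```python
from h import *
y=np.array([np.cos(.187),-np.sin(.187),0]);t=np.array([.47,.142,.13])
q=proj("scene",[t+y*.045,t-y*.045,[.47,.142,.096]]);print((q-[270,150])*2.5+[400,0])
```

```text
[[613.51648543 115.53036726]
 [566.53688836  56.58048833]
 [584.98858016 108.43681404]]
```

Emit:
drive_tool(
  steps=[
    [[0.1,0,1],0,1],
    [[0.1,0,2],0,1],
    [[0.1,0,3],0,1],
    [[0.1,0,3],0,1],
  ],
)

```text
time_s: 2.45
eef_pos: [0.4696, 0.1417, 0.073]
eef_rot: [-0.001, 0.771, 0.636, -0.002]
contact_force: [-1.0, -0.6, -1.0]
gripper_width: 0.0853
gripper_force: 0.0
```

Emit:
drive_tool(
  steps=[
    [[0,0,0],0,0.3],
    [[0,0,0],0,0.3],
    [[0,0,0],0,0.3],
    [[0,0,0],0,0.3],
    [[0,0,0],0,0.3],
    [[0,0,0],0,0.3],
    [[0,0,0],0,0.3],
    [[0,0,0],0,0.3],
  ],
  newtons=40,
)

```text
time_s: 3.12
eef_pos: [0.472, 0.1431, 0.0771]
eef_rot: [0.001, 0.771, 0.637, 0.002]
contact_force: [2.1, -0.4, 5.9]
gripper_width: 0.0343
gripper_force: 39.1
```

Emit:
drive_tool(
  steps=[
    [[0,0,-1],0,0.3],
    [[0,0,-2],0,0.3],
    [[0,0,-3],0,0.3],
    [[0,0,-4],0,0.3],
    [[0,0,-5],0,0.3],
    [[0,0,-6],0,0.3],
    [[0,0,-6],0,0.3],
  ],
)

```text
time_s: 3.7
eef_pos: [0.4719, 0.1433, 0.2304]
eef_rot: [0.001, 0.771, 0.637, 0.003]
contact_force: [-0.0, 0.2, -2.4]
gripper_width: 0.0341
gripper_force: 40.9
```

```bash
python3 -c "
from h import *
go([.533,-.089,.227],-10.7);print(manip.observe()['contact_force'])"
```

```text
d [-8.66  4.15  0.13] yaw -0.03 ang -10.9 t 3.7
[-0.04728884  0.15660353 -2.44706579]
```

Emit:
drive_tool(
  steps=[
    [[-1.2,0.6,0],0,0.3],
    [[-2.4,1.2,0],0,0.3],
    [[-3.6,1.8,0],0,0.3],
    [[-4.8,2.4,0],0,0.3],
    [[-6,2.9,0],0,0.3],
    [[-7.2,3.5,0],0,0.3],
    [[-8.2,4,0],0,0.3],
    [[-8.66,4.15,0],0,0.3],
  ],
)

```text
time_s: 4.37
eef_pos: [0.5321, -0.0923, 0.2239]
eef_rot: [-0.0, 0.772, 0.636, -0.001]
contact_force: [-0.8, -0.1, -3.3]
gripper_width: 0.0344
gripper_force: 41.3
```

Emit:
drive_tool(
  steps=[
    [[0,0,0],0,0.3],
    [[0,0,0],0,0.3],
  ],
)

```text
time_s: 4.53
eef_pos: [0.5314, -0.0894, 0.2245]
eef_rot: [-0.001, 0.771, 0.636, -0.0]
contact_force: [-0.3, -0.3, -3.3]
gripper_width: 0.0339
gripper_force: 41.3
```

Run:
```python
from h import *
a=manip.read_camera("top")[100:240,200:400];b=manip.read_camera("scene")[130:350,150:400]
f=lambda i,s:cv2.convertScaleAbs(cv2.resize(i,s,interpolation=cv2.INTER_CUBIC),alpha=1.5,beta=10)
cv2.imwrite("pics/m.png",np.hstack([f(a,(400,280)),f(b[:175],(400,280))]));go([.533,-.089,.086],-10.7)
print(proj("top",[.533,-.089,.086])-[200,100])
```

```text
d [-0.01  0.07  5.56] yaw -0.03 ang -10.9 t 4.6333
[[96.30334972 72.43198709]]
```

View pics/m.png

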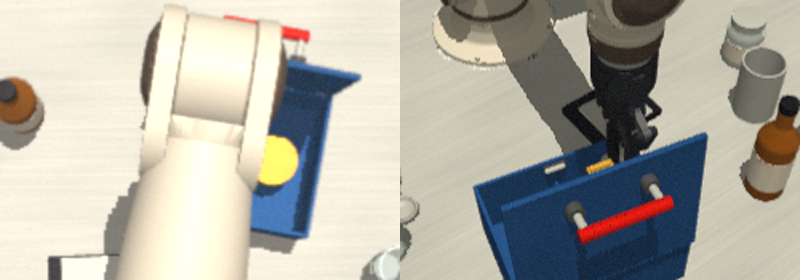

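The gripper with the tamper is over the mat bay in front of the lid. The beige wrist starts at about (625,75) in the right-hand crop. I'll work out its height against the lid's top edge.

Run:
```python
from h import *
zs=np.arange(.22,.6,.04)
for z,p in zip(zs,proj("scene",[[.532,-.089,z] for z in zs])): print(z.round(2),((p-[150,130])*1.6+[400,0]).round())
```

```text
0.22 [620. 141.]
0.26 [621. 121.]
0.3 [622.  98.]
0.34 [623.  74.]
0.38 [624.  48.]
0.42 [625.  20.]
0.46 [627. -11.]
0.5 [628. -45.]
0.54 [630. -82.]
0.58 [ 632. -123.]
```

Emit:
drive_tool(
  steps=[
    [[0,0.07,1],0,0.3],
    [[0,0.07,2],0,0.3],
    [[0,0.07,3],0,0.3],
    [[0,0.07,4],0,0.3],
    [[0,0.07,4.8],0,0.3],
    [[0,0.07,5.3],0,0.3],
    [[0,0.07,5.4],0,0.3],
    [[0,0.07,5.4],0,0.3],
  ],
)

```text
time_s: 5.3
eef_pos: [0.5332, -0.0889, 0.0901]
eef_rot: [-0.0, 0.771, 0.637, -0.0]
contact_force: [0.0, -0.7, -2.7]
gripper_width: 0.0342
gripper_force: 41.2
```

Emit:
drive_tool(
  steps=[
    [[0,0,0.1],0,0.3],
    [[0,0,0.15],0,0.3],
    [[0,0,0.15],0,0.3],
  ],
)

```text
time_s: 5.55
eef_pos: [0.534, -0.0897, 0.0874]
eef_rot: [0.001, 0.771, 0.637, 0.0]
contact_force: [-0.7, 0.9, -3.1]
gripper_width: 0.0341
gripper_force: 41.2
```

Emit:
drive_tool(
  steps=[
    [[0,0,0.05],0,0.3],
    [[0,0,0.1],0,0.3],
    [[0,0,0.1],0,0.3],
  ],
)

```text
time_s: 5.8
eef_pos: [0.534, -0.0896, 0.0852]
eef_rot: [0.001, 0.771, 0.637, 0.001]
contact_force: [-0.6, 0.7, 4.4]
gripper_width: 0.0344
gripper_force: 42.0
```

Contact made (the force went from -3 to +4 N). Releasing now.

Emit:
drive_tool(
  steps=[
    [[0,0,0],0,0.6],
    [[0,0,0],0,0.9],
    [[0,0,0],0,0.9],
    [[0,0,0],0,0.9],
    [[0,0,0],0,0.9],
    [[0,0,0],0,0.9],
    [[0,0,0],0,0.9],
    [[0,0,0],0,0.9],
  ],
)

```text
time_s: 6.47
eef_pos: [0.5335, -0.0897, 0.084]
eef_rot: [-0.0, 0.771, 0.637, -0.0]
contact_force: [-0.2, -0.0, 0.6]
gripper_width: 0.077
gripper_force: 0.0
```

Emit:
drive_tool(
  steps=[
    [[0,0,-1],0,0.9],
    [[0,0,-2],0,0.9],
    [[0,0,-3],0,0.9],
    [[0,0,-4],0,0.9],
    [[0,0,-5],0,0.9],
    [[0,0,-6],0,0.9],
    [[0,0,-7],0,0.9],
    [[0,0,-7],0,0.9],
  ],
)

```text
time_s: 7.13
eef_pos: [0.5345, -0.0898, 0.2642]
eef_rot: [0.003, 0.771, 0.637, 0.002]
contact_force: [1.9, -0.5, -0.1]
gripper_width: 0.0771
gripper_force: 0.0
```

Emit:
drive_tool(
  steps=[
    [[0,0,-1],0,0],
    [[0,0,-2],0,0],
    [[0,0,-3],0,0],
    [[0,0,-4],0,0],
    [[0,0,-4],0,0],
  ],
)

```text
time_s: 7.55
eef_pos: [0.5339, -0.0897, 0.3635]
eef_rot: [0.002, 0.771, 0.637, 0.002]
contact_force: [0.7, 0.9, 0.6]
gripper_width: 0.016
gripper_force: 0.0
```

```bash
cat >> h.py <<'E'
yw=np.radians(-10.7);ex=np.array([np.cos(yw),np.sin(yw),0]);ey=np.array([-np.sin(yw),np.cos(yw),0]);H=np.array([.622,-.165,.11])
E
python3 - <<'E'
from h import *
a=manip.read_camera("top")[100:240,200:400];b=manip.read_camera("scene")[130:305,150:400]
f=lambda i,s:cv2.convertScaleAbs(cv2.resize(i,s,interpolation=cv2.INTER_CUBIC),alpha=1.5,beta=10)
cv2.imwrite("pics/r.png",np.hstack([f(a,(400,280)),f(b,(400,280))]))
print(manip.observe()["eef_pos"]);go(H+ex*.04+ey*.08+[0,0,.25],-10.7);go(H+ex*.04+ey*.08+[0,0,.17],-10.7)
E
```

```text
[ 0.5339277  -0.08971195  0.35941495]
d [ 0.91  5.62 -0.02] yaw -0.03 ang -10.9 t 7.65
d [0.91 5.61 3.18] yaw -0.03 ang -10.9 t 7.65
```

View pics/r.png

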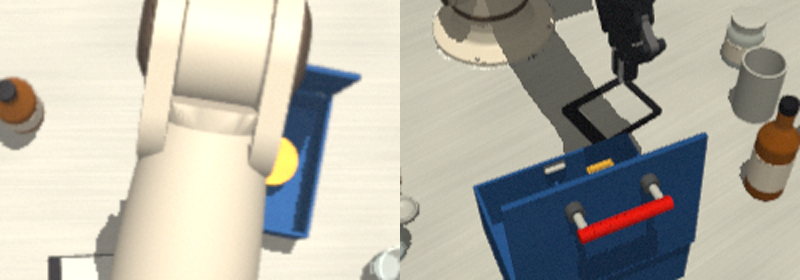

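The gripper is empty and the lid is untouched, with its top edge from (505,205) to (705,137). The arm hides the tamper in the top view. Next I go over the lid and behind it.

Emit:
drive_tool(
  steps=[
    [[0.2,1,-0.3],0,0],
    [[0.4,2,-0.3],0,0],
    [[0.6,3,-0.3],0,0],
    [[0.7,4,-0.3],0,0],
    [[0.9,5,-0.3],0,0],
    [[0.9,5.6,-0.3],0,0],
    [[0.9,5.6,-0.3],0,0],
  ],
)

```text
time_s: 8.23
eef_pos: [0.6781, -0.0943, 0.3609]
eef_rot: [-0.002, 0.771, 0.637, -0.002]
contact_force: [-0.5, -0.3, -1.9]
gripper_width: 0.0001
gripper_force: 0.0
```

```bash
python3 -c "
from h import *
go(H+ex*.04+ey*.08+[0,0,.17],-10.7)"
```

```text
d [ 0.   -0.06  3.24] yaw -0.03 ang -10.9 t 8.2333
```

Emit:
drive_tool(
  steps=[
    [[0,0,1],0,0],
    [[0,0,2],0,0],
    [[0,0,3],0,0],
    [[0,0,3.2],0,0],
    [[0,0,3.2],0,0],
  ],
)

```text
time_s: 8.65
eef_pos: [0.6737, -0.0938, 0.2845]
eef_rot: [-0.002, 0.771, 0.637, -0.001]
contact_force: [-1.3, -0.2, 1.2]
gripper_width: -0.0
gripper_force: 0.0
```

Emit:
drive_tool(
  steps=[
    [[0,-0.5,0],0,0],
    [[0,-1,0],0,0],
    [[0,-1.5,0],0,0],
    [[0,-2,0],0,0],
    [[0,-2.5,0],0,0],
    [[0,-3,0],0,0],
    [[0,-3.4,0],0,0],
    [[0,-3.8,0],0,0],
  ],
)

```text
time_s: 9.32
eef_pos: [0.5816, -0.076, 0.2892]
eef_rot: [0.001, 0.771, 0.637, 0.001]
contact_force: [0.3, -0.2, -0.6]
gripper_width: 0.0003
gripper_force: 0.1
```

Emit:
drive_tool(
  steps=[
    [[0,-0.4,0],0,0],
    [[0,-0.8,0],0,0],
    [[0,-1,0],0,0],
    [[0,-1,0],0,0],
    [[0,-1,0],0,0],
    [[0,-1,0],0,0],
  ],
)

```text
time_s: 9.82
eef_pos: [0.5579, -0.0714, 0.2871]
eef_rot: [0.0, 0.771, 0.637, 0.0]
contact_force: [0.1, -0.0, -0.4]
gripper_width: -0.0003
gripper_force: 0.0
```

Run:
```python
from h import *
a=manip.read_camera("top")[100:240,200:400];b=manip.read_camera("scene")[130:305,150:400]
f=lambda i,s:cv2.convertScaleAbs(cv2.resize(i,s,interpolation=cv2.INTER_CUBIC),alpha=1.5,beta=10)
cv2.imwrite("pics/l.png",np.hstack([f(a,(400,280)),f(b,(400,280))]))
```

```text
(no output)
```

View pics/l.png

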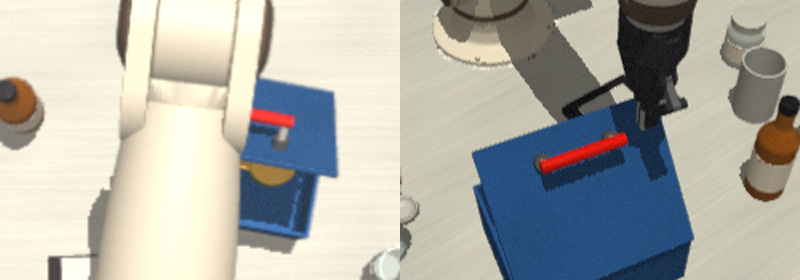

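The lid is coming down and has left the fingers; its handle is at (585,150). I move above the handle's shut position while it sinks.

Emit:
drive_tool(
  steps=[
    [[0,0,0],0,0],
    [[0,0,0],0,0],
    [[0,0,0],0,0],
    [[0,0,0],0,0],
    [[0,0,0],0,0],
    [[0,0,0],0,0],
    [[0,0,0],0,0],
    [[0,0,0],0,0],
  ],
)

```text
time_s: 10.58
eef_pos: [0.5574, -0.0713, 0.2866]
eef_rot: [0.0, 0.771, 0.637, 0.0]
contact_force: [-0.2, 0.5, 0.1]
gripper_width: -0.0002
gripper_force: 0.0
```

```bash
python3 -c "
from h import *
go(H-ex*.163+[0,0,.15],-10.7)"
```

```text
d [-3.21 -3.27  1.06] yaw -0.03 ang -10.9 t 10.5833
```

Emit:
drive_tool(
  steps=[
    [[-0.5,-0.5,0],0,1],
    [[-1,-1,0],0,1],
    [[-1.5,-1.5,0],0,1],
    [[-2,-2,0],0,1],
    [[-2.5,-2.5,0],0,1],
    [[-3,-3,0],0,1],
    [[-3.2,-3.3,0],0,1],
    [[-3.2,-3.3,0],0,1],
  ],
)

```text
time_s: 11.25
eef_pos: [0.4602, -0.1348, 0.2872]
eef_rot: [0.0, 0.771, 0.636, 0.0]
contact_force: [0.4, -1.2, -0.6]
gripper_width: 0.0854
gripper_force: 0.0
```

Emit:
drive_tool(
  steps=[
    [[0,0,0],0,1],
    [[0,0,0],0,1],
    [[0,0,0],0,1],
    [[0,0,0],0,1],
    [[0,0,0],0,1],
    [[0,0,0],0,1],
    [[0,0,0],0,1],
    [[0,0,0],0,1],
  ],
)

```text
time_s: 11.92
eef_pos: [0.4613, -0.1342, 0.2865]
eef_rot: [-0.0, 0.771, 0.637, -0.0]
contact_force: [0.5, -0.3, -0.5]
gripper_width: 0.0856
gripper_force: 0.0
```

Run:
```python
from h import *
b=manip.read_camera("scene")[130:305,150:400]
cv2.imwrite("pics/s.png",cv2.convertScaleAbs(cv2.resize(b,(750,525),interpolation=cv2.INTER_CUBIC),alpha=1.5,beta=10))
for th in(.0,.065):
    a=-ex*np.cos(th)+np.array([0,0,np.sin(th)]);n=ex*np.sin(th)+np.array([0,0,np.cos(th)])
    q=[H+a*.165+n*.038+ey*.054*k for k in(1,0,-1)]+[H+a*.2+n*.008+ey*.12*k for k in(1,-1)]
    print(th,((proj("scene",q)-[150,130])*3).round().tolist(),q[1].round(3))
go(H-ex*.163+[0,0,.05],-10.7)
```

```text
0.0 [[369.0, 269.0], [302.0, 293.0], [234.0, 317.0], [425.0, 235.0], [137.0, 337.0]] [ 0.46  -0.134  0.148]
0.065 [[370.0, 263.0], [303.0, 287.0], [234.0, 311.0], [426.0, 226.0], [135.0, 328.0]] [ 0.463 -0.135  0.159]
d [-0.01  0.02  5.06] yaw -0.03 ang -10.9 t 11.9667
```

View pics/s.png

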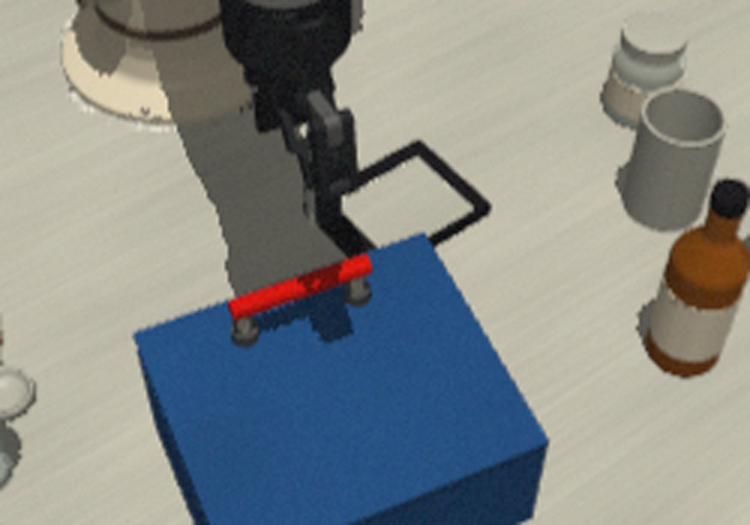

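The lid has sunk to about its catch: the bar runs from (235,308) to (370,263), as predicted for an angle of about 0.065. I go down and grip the bar.

Emit:
drive_tool(
  steps=[
    [[0,0.06,1],0,1],
    [[0,0.06,2],0,1],
    [[0,0.06,3],0,1],
    [[0,0.06,4],0,1],
    [[0,0.06,4.8],0,1],
    [[0,0.06,5.1],0,1],
    [[0,0.06,5.1],0,1],
  ],
)

```text
time_s: 12.55
eef_pos: [0.4619, -0.1344, 0.1575]
eef_rot: [-0.001, 0.771, 0.637, -0.001]
contact_force: [0.9, 0.9, 0.3]
gripper_width: 0.0852
gripper_force: 0.0
```

Emit:
drive_tool(
  steps=[
    [[0,0,0],0,0.1],
    [[0,0,0],0,0.1],
    [[0,0,0],0,0.1],
    [[0,0,0],0,0.1],
    [[0,0,0],0,0.1],
    [[0,0,0],0,0.1],
    [[0,0,0],0,0.1],
    [[0,0,0],0,0.1],
  ],
  newtons=60,
)

```text
time_s: 13.22
eef_pos: [0.4651, -0.1351, 0.16]
eef_rot: [0.002, 0.771, 0.637, 0.002]
contact_force: [12.2, -3.1, -1.7]
gripper_width: 0.0143
gripper_force: 58.4
```

Emit:
drive_tool(
  steps=[
    [[0,0,0],0,0.1],
    [[0,0,0],0,0.1],
    [[0,0,0],0,0.1],
    [[0,0,0],0,0.1],
  ],
)

```text
time_s: 13.55
eef_pos: [0.465, -0.1351, 0.16]
eef_rot: [0.002, 0.771, 0.637, 0.002]
contact_force: [12.2, -2.6, -1.9]
gripper_width: 0.0147
gripper_force: 58.4
```

Emit:
drive_tool(
  steps=[
    [[0,0.1,0.1],0,0.1],
    [[0,0.1,0.2],0,0.1],
    [[0,0.1,0.3],0,0.1],
    [[0,0.1,0.4],0,0.1],
    [[0,0.1,0.4],0,0.1],
  ],
)

```text
time_s: 13.97
eef_pos: [0.4626, -0.1345, 0.1494]
eef_rot: [-0.002, 0.771, 0.637, -0.002]
contact_force: [-18.3, 3.7, 10.6]
gripper_width: 0.0142
gripper_force: 60.7
```

Emit:
drive_tool(
  steps=[
    [[0,-0.12,0.05],0,0.1],
    [[0,-0.12,0.1],0,0.1],
    [[0,-0.12,0.15],0,0.1],
    [[0,-0.12,0.2],0,0.1],
    [[0,-0.12,0.2],0,0.1],
  ],
)

```text
time_s: 14.38
eef_pos: [0.4625, -0.1346, 0.1484]
eef_rot: [0.002, 0.771, 0.637, 0.001]
contact_force: [-12.2, 3.8, 31.0]
gripper_width: 0.0141
gripper_force: 62.5
```

Emit:
drive_tool(
  steps=[
    [[0,-0.05,0],0,0.1],
    [[0,-0.1,0],0,0.1],
    [[0,-0.1,-0.1],0,0.1],
    [[0,-0.1,-0.2],0,0.1],
    [[0,-0.1,-0.3],0,0.1],
    [[0,-0.1,-0.4],0,0.1],
    [[0,-0.1,-0.4],0,0.1],
  ],
)

```text
time_s: 14.97
eef_pos: [0.4622, -0.1345, 0.1552]
eef_rot: [0.002, 0.771, 0.637, 0.002]
contact_force: [12.6, -2.9, -4.9]
gripper_width: 0.0143
gripper_force: 59.5
```

Emit:
drive_tool(
  steps=[
    [[0,0.05,-0.05],0,0.1],
    [[0,0.05,-0.05],0,0.1],
    [[0,0.05,-0.05],0,0.1],
    [[0,0.05,-0.05],0,0.1],
    [[0,0.05,-0.05],0,0.1],
    [[0,0.05,-0.05],0,0.1],
    [[0,0.05,-0.05],0,0.1],
    [[0,0.05,-0.05],0,0.1],
  ],
)

```text
time_s: 15.63
eef_pos: [0.4624, -0.1345, 0.1555]
eef_rot: [0.001, 0.771, 0.637, 0.001]
contact_force: [8.1, -0.6, -3.4]
gripper_width: 0.0143
gripper_force: 59.5
```

Run:
```python
from h import *
b=manip.read_camera("scene")[130:305,150:400]
cv2.imwrite("pics/t.png",cv2.convertScaleAbs(cv2.resize(b,(750,525),interpolation=cv2.INTER_CUBIC),alpha=1.5,beta=10))
for th in(.0,.065):
    a=-ex*np.cos(th)+np.array([0,0,np.sin(th)]);n=ex*np.sin(th)+np.array([0,0,np.cos(th)])
    q=[H+a*.165+n*z+ey*.054*k for z in(.038,.046)for k in(1,-1)]
    print(th,((proj("scene",q)-[150,130])*3).round().tolist())
print(manip.observe()["contact_force"],manip.observe()["eef_pos"])
```

```text
0.0 [[369.0, 269.0], [234.0, 317.0], [369.0, 262.0], [233.0, 311.0]]
0.065 [[370.0, 263.0], [234.0, 311.0], [371.0, 256.0], [233.0, 305.0]]
[ 8.11649812 -1.90555134 -4.69429368] [ 0.46236353 -0.13451501  0.15545582]
```

View pics/t.png

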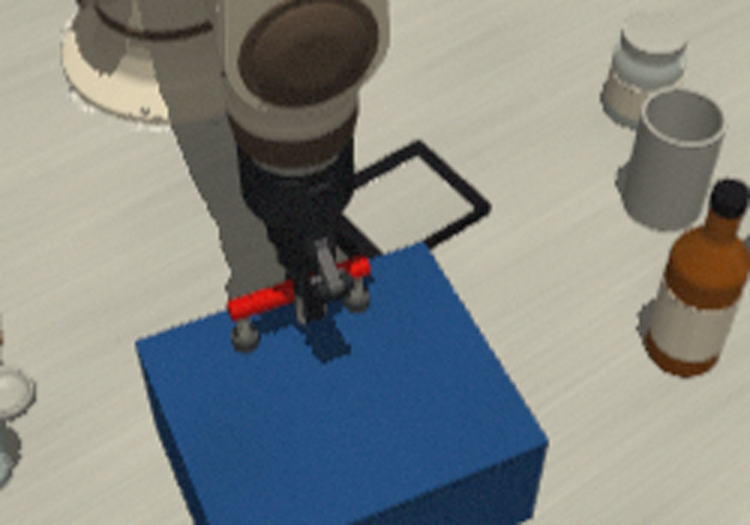

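The lid's front corners dropped from (424,234) and (137,335) to (427,243) and (137,343), while the bar stayed up. So the lid is shut with the handle pulled out about 6 to 7 mm. I raise it slightly for margin and hold.

Emit:
drive_tool(
  steps=[
    [[0,0,-0.06],0,0.1],
    [[0,0.05,-0.06],0,0.1],
    [[0,0.05,-0.06],0,0.1],
    [[0,0.05,-0.06],0,0.1],
    [[0,0.05,-0.06],0,0.1],
    [[0,0.05,-0.06],0,0.1],
    [[0,0.05,-0.06],0,0.1],
    [[0,0.05,-0.06],0,0.1],
  ],
)

```text
time_s: 16.35
eef_pos: [0.4627, -0.1346, 0.1567]
eef_rot: [0.0, 0.771, 0.637, 0.0]
contact_force: [5.4, -0.3, -4.7]
gripper_width: 0.0142
gripper_force: 59.5
```

Emit:
drive_tool(
  steps=[
    [[0,0,0.1],0,0.1],
    [[0,0,0.2],0,0.1],
    [[0,0,0.3],0,0.1],
    [[0,0,0.4],0,0.1],
    [[0,0,0.45],0,0.1],
    [[0,0,0.45],0,0.1],
  ],
)

```text
time_s: 16.85
eef_pos: [0.4624, -0.1345, 0.1487]
eef_rot: [0.001, 0.771, 0.637, 0.001]
contact_force: [-6.9, 1.8, 23.3]
gripper_width: 0.0143
gripper_force: 62.1
```

Emit:
drive_tool(
  steps=[
    [[0,0,-0.1],0,0.1],
    [[0,0,-0.15],0,0.1],
    [[0,0,-0.15],0,0.5],
    [[0,0,-0.15],0,1],
    [[0,0,-0.15],0,1],
    [[0,0,-0.15],0,1],
    [[0,0,-0.15],0,1],
    [[0,0,-0.15],0,1],
  ],
)

```text
time_s: 17.52
eef_pos: [0.4622, -0.1345, 0.149]
eef_rot: [-0.0, 0.771, 0.637, -0.0]
contact_force: [-0.3, 0.1, 0.5]
gripper_width: 0.0841
gripper_force: 0.0
```

Emit:
drive_tool(
  steps=[
    [[0,0,-0.5],0,1],
    [[0,0,-1],0,1],
    [[0,0,-2],0,1],
    [[0,0,-3],0,1],
    [[0,0,-4],0,1],
    [[0,-1,-5],0,1],
    [[0,-2,-5],0,1],
    [[0,-2,-5],0,1],
  ],
)

```text
time_s: 18.18
eef_pos: [0.4111, -0.1247, 0.2783]
eef_rot: [0.002, 0.771, 0.637, 0.001]
contact_force: [-0.6, -0.2, -0.8]
gripper_width: 0.0849
gripper_force: 0.0
```

Run:
```python
from h import *
b=manip.read_camera("scene")[130:305,150:400]
cv2.imwrite("pics/e.png",cv2.convertScaleAbs(cv2.resize(b,(750,525),interpolation=cv2.INTER_CUBIC),alpha=1.5,beta=10))
```

```text
(no output)
```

View pics/e.png

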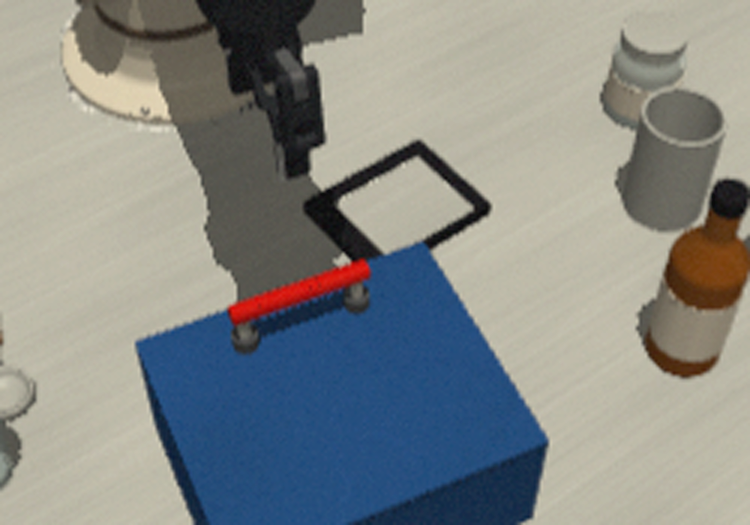

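The lid is flush, with its corners at (427,243) and (137,343). The handle is down, its bar from (234,315) to (369,270), and the gripper is clear. Handing in.

```bash
python3 -c "
from bench import manip
print(manip.job_done())"
```

```text
the job is handed in; nothing more can be done
None
```

I handed the job in at about 18 s: the tamper was set down and released on the mat, the lid was pressed flush, and the catch held an 8 mm tug on the handle; the handle is now down and the gripper clear. I couldn't see the tamper after letting go (the arm, then the lid, hid it), and the hand-in call returned no verdict.

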